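# Rack the cells of a stripped battery module for discharge

### The arm

A 6-joint arm with a two-finger parallel gripper is mounted at the origin on the work surface. World frame = base frame: x ahead of the robot, y to its left, z up, the work surface at z = 0. Lengths are in m, angles in rad, forces in N, time in s.
With the tool pointing down it reaches from about 0.325 to 0.9 m from the base axis. Payload 6.1 kg.
Tool frame: the origin (TCP) lies midway between the tips of the shut fingers; the grasp point (between the pads) lies 19 mm behind it (manip.pinch_z is the z of the grasp point in the tool frame, in m); z points along the fingers, y is the line along which they close (so a half turn about z gives the same grasp; the last joint's range is limited). The gripper opens to 85 mm and grips with 20 to 120 N. Pads are 22 mm wide; open, the fingers measure 114 mm over their backs; the gripper's body (76 mm by 85 mm) begins 54 mm behind the grasp point. The pads swing forward as they close: fully open they stand 13 mm farther back than shut.
Start: joints at [1.214, 0.22, 1.526, -0, 1.395, -0.126], TCP at [0.143, 0.608, 0.231] pointing down, gripper open.
Joint ranges: [-2.98, 2.98], [-0.91, 2.08], [0.09, 2.57], [-1.24, 4.39], [0.2, 2.65], [-2.68, 2.68]. Speed limits (rad/s): [2.57, 2.57, 3.01, 3.14, 3.14, 3.14].

### API

Orientations are given as a unit quaternion [x, y, z, w].
In Python, from station import manip gives the robot as it stands.
- The arm moves only by the tool arm_command, never from a script. Its argument "steps" is one flat list of numbers, 5 for each row, row after row: the opening, from 0 (shut) to 1 (fully open), then the shift along the world's x, y, z in m, then the turn about the world's z in rad. In form: [fingers, x, y, z, twist, fingers, x, y, z, twist, ...]. A call has 1 to 20 rows; each row shifts and turns the commanded pose from where the row before left it; what a row does not reach is not made up. A row lasts 1/12 s, in which the tool goes at most 41.7 mm and 7.16 degrees, less where a joint would pass 70% of its speed; a pose out of reach is approached as far as the arm can. A call with a gripper value outside its range is refused whole. The fingers move at their own pace and stop on an object; "newtons" is the grip in N (left out, the last holds). Time passes only in rows, so rows that do not move let the fingers close. It gives the time, the measured TCP pose, the force, the opening and the grip force at its end, in the units of the state.
- manip.sense(): the state, without advancing time (a new reading comes with each control period).
- manip.grab_frame(name): name is "side" or "top" or "wrist"; returns a dict with "image" (420x560x3 uint8, red, green, blue), "range_z" (420x560 float32, m along the optical axis (not along the pixel's ray), 0 where there is no reading), "fx", "fy", "cx", "cy" (pixels), "R" (3x3) and "t" (3): a world point X has camera coordinates R X + t; the wrist camera has in their place "tool_from_camera" (4x4, takes a point from camera to tool coordinates, whose origin is the TCP and whose axes are the flange's). Camera axes: x right, y down, z forward; pixel columns grow to the right and rows downward; lengths in m; the calibration is good to about 2 mm. A picture is of the moment at which its call begins: read the wrist's pose just before it.
- manip.job_done(): hands the job in; it is judged then, once.
The state is a dict: "clock": time; "q": joint angles; "joint_velocities": joint speeds; "effort": joint torques, N m; "position": TCP position; "eef_rot": TCP orientation; "contact_force": force on the tool from outside, world axes, zero at the start; "moment": the same for the moment, N m; "grip_width": opening from 0.0 (shut) to 1.0 (fully open); "finger_force": force on a finger pad.
Only numpy, scipy, OpenCV 4.12 (cv2) and the standard library are available. Lean on these libraries where they do the work, as an engineer would, in place of code of your own. Each camera call takes 0.05 s, during which the arm holds its last target. There are 200 camera calls.

### The job

Stand every cell card from the leaning stand on edge in the discharge rack, tabs up, one to a slot and fully home; only when all of them are in, throw the rack's switch lever fully over to on. Also stack the three busbar plates flat in one square, flush pile centred on the cork pad, lined up with it. Leave the wrench, tape, jar and meter where they are.

Things in the scene. Friction and masses are not known exactly. Their poses are not given: they have to be found in the camera images.
- card0: cell card: flat battery cell, black frame, aluminium faces, 12 mm thick (x), 80 wide (y), 120 high (z), plus two tabs 10 mm high, 3 thick, 18 wide on the top edge, 26 mm either side of its middle; 0.27 kg. Origin: middle of the bottom edge, z towards the tabs. Starts in the stand, tabs up, top leaning 0.5 rad (29 deg) to the stand's -x (robot) side; may be absent
- card1: cell card: flat battery cell, black frame, aluminium faces, 12 mm thick (x), 80 wide (y), 120 high (z), plus two tabs 10 mm high, 3 thick, 18 wide on the top edge, 26 mm either side of its middle; 0.27 kg. Origin: middle of the bottom edge, z towards the tabs. Starts in the stand, tabs up, top leaning 0.5 rad (29 deg) to the stand's -x (robot) side; may be absent
- card2: cell card: flat battery cell, black frame, aluminium faces, 12 mm thick (x), 80 wide (y), 120 high (z), plus two tabs 10 mm high, 3 thick, 18 wide on the top edge, 26 mm either side of its middle; 0.27 kg. Origin: middle of the bottom edge, z towards the tabs. Starts in the stand, tabs up, top leaning 0.5 rad (29 deg) to the stand's -x (robot) side; may be absent
- card3: cell card: flat battery cell, black frame, aluminium faces, 12 mm thick (x), 80 wide (y), 120 high (z), plus two tabs 10 mm high, 3 thick, 18 wide on the top edge, 26 mm either side of its middle; 0.27 kg. Origin: middle of the bottom edge, z towards the tabs. Starts in the stand, tabs up, top leaning 0.5 rad (29 deg) to the stand's -x (robot) side; may be absent
- stand: fixed leaning stand, base 170 (x) by 210 mm (y), two tiers of two places. Origin: underside, 5 mm to -x of the base's middle. Card origins: x -30 or 65, y -48 or 48, z 24 mm. A back plate supports each card on its -x side up to 65 mm along it, so its upper 55 mm is free on both faces; a 12 mm lip before its foot
- rack: fixed grey discharge rack, 118 (x) by 196 mm (y), four slots side by side along its y, each running along its x. Origin: middle of the underside. Slots 17 mm wide, 46 mm apart, 100 mm long between 25 mm high end walls; side walls 45 mm high over the slot floor, flared outward for 12 mm more
- slot0 (a point): middle of a slot's floor in the rack, 12 mm over the bench; axes as the rack's. A card fully home has its origin here (up to 10 mm off along the slot), its x across the slot
- slot1 (a point): middle of a slot's floor in the rack, 12 mm over the bench; axes as the rack's. A card fully home has its origin here (up to 10 mm off along the slot), its x across the slot
- slot2 (a point): middle of a slot's floor in the rack, 12 mm over the bench; axes as the rack's. A card fully home has its origin here (up to 10 mm off along the slot), its x across the slot
- slot3 (a point): middle of a slot's floor in the rack, 12 mm over the bench; axes as the rack's. A card fully home has its origin here (up to 10 mm off along the slot), its x across the slot
- switch (a joint): the switch lever of the rack, rad: about 0 to 0.25 = off at the start (leaning to the rack's -y side), 1.0 = fully on (leaning to the rack's +y side). It stays where it is left, and yields to a light push
- switch_tip (a point): centre of the 26 mm black ball on the tip of the switch lever (80 mm long, pivoting 22 mm over the bench in a small block 25 mm high, about 143 mm to the rack's -x side); on switching, the tip swings over towards the rack's +y
- plate0: aluminium busbar plate with notched corners, 120 (x) by 50 (y) by 10 mm, 0.15 kg, flat on the bench. Origin: middle of the underside; z up
- plate1: aluminium busbar plate with notched corners, 120 (x) by 50 (y) by 10 mm, 0.15 kg, flat on the bench. Origin: middle of the underside; z up
- plate2: aluminium busbar plate with notched corners, 120 (x) by 50 (y) by 10 mm, 0.15 kg, flat on the bench. Origin: middle of the underside; z up
- pad: fixed cork pad, 136 (x) by 72 (y) by 6 mm, flat on the bench. Origin: middle of its underside; its top is at 6 mm
- wrench: a steel wrench lying on the bench; leave alone
- tape: a roll of yellow tape, 90 mm across, 25 mm high; leave alone
- jar: a glass jar, 64 mm across, 90 mm high; leave alone
- meter: a grey multimeter, 150 by 80 by 35 mm; leave alone
Not all that is in view belongs to the job. Leave any blue look-alike of the card3 alone.

How it is judged:
By the outcome, as a careful person would: the job done as asked, in the order asked, and still so for the second after the job is handed in, with the robot touching nothing.
Of card0, card1, card2, card3 only 2 to 4 are there at a start; the rules pass over those that are not, and their reading is None.
At some moment in a run one of plate0, plate1, plate2 may be knocked a few centimetres aside while the robot is not near it.
It also fails if it takes over 210 s, if anything falls off the work surface, if the arm or the gripper's body presses on something with over 40 N, if the wrist force passes 120 N, or if a joint passes its speed limit or range.

## Working session

There is one attempt and no reset: what is moved stays moved. The work goes in short steps, Python scripts to look and compute and a tool call to move; the robot and the scene stay as the last step left them, time stands still between calls to the robot, and variables do not carry over. Pictures are saved under pics/ and viewed, at most 14 in all, crops included, and the job is handed in when it is done.

Besides the shell and the picture viewer there is one more tool, called as name(argument=value, ...) on one line, values as JSON. arm_command: Moves the arm, as the interface text tells. Its arguments: {"type":"object","properties":{"steps":{"type":"array"},"newtons":{"type":"number"}},"required":["steps"]}

```bash
mkdir -p pics; ls
cat > h.py <<'E'
from station import manip
import numpy as np, cv2
def grab(n):
    f=manip.grab_frame(n); return f
def save(f,name,crop=None,scale=1):
    im=f["image"]
    if crop: x0,y0,x1,y1=crop; im=im[y0:y1,x0:x1]
    im=cv2.resize(im,None,fx=scale,fy=scale,interpolation=cv2.INTER_CUBIC)
    cv2.imwrite("pics/"+name+".png",cv2.cvtColor(im,cv2.COLOR_RGB2BGR))
def cloud(f):
    z=f["range_z"]; v,u=np.mgrid[:z.shape[0],:z.shape[1]]
    P=np.stack([(u-f["cx"])/f["fx"]*z,(v-f["cy"])/f["fy"]*z,z],-1)
    W=(P-f["t"])@f["R"]; W[z==0]=np.nan
    return W
E
python3 - <<'E'
from h import *
import pickle
for n in("top","side"):
    f=grab(n); save(f,n+"0",scale=1.4); pickle.dump(f,open(n+"0.pkl","wb"))
    print(n,f["fx"],f["cx"],f["cy"],-f["R"].T@f["t"],f["R"].round(2).tolist())
s=manip.sense(); print(s,manip.pinch_z)
E
```

```text
pics
top 473.3262785905946 281.4920560527318 213.7050192740935 [0.45506418 0.00638754 1.40710112] [[-0.02, -1.0, -0.01], [-1.0, 0.03, -0.09], [0.09, 0.01, -1.0]]
side 479.2211722662327 273.68247034903254 220.39547073996073 [ 0.26323751 -1.06268527  0.74399009] [[0.95, -0.3, 0.0], [-0.15, -0.49, -0.86], [0.26, 0.82, -0.51]]
{'clock': 0.1, 'q': array([ 1.21393533e+00,  2.21142733e-01,  1.52750021e+00, -2.28397324e-05,
        1.39471374e+00, -1.26081816e-01]), 'joint_velocities': array([-1.45082424e-03, -3.25097134e-03, -3.44530007e-03, -2.39580979e-06,
        2.13952860e-03,  4.40753400e-04]), 'effort': array([ 2.61205068e-04, -4.98243213e+01, -3.90549123e+01, -2.00808654e-04,
        5.78371619e-03, -4.80022678e-06]), 'position': array([0.14276634, 0.60791058, 0.2303096 ]), 'eef_rot': array([ 1.15131654e-01,  9.93349850e-01, -8.59111263e-04, -2.00001751e-04]), 'contact_force': array([ 1.10437536,  0.54469316, -1.25598836]), 'moment': array([0.02429559, 0.00604582, 0.00848583]), 'finger_force': 0.0, 'grip_width': 0.9989953132989975} -0.0187
```

View pics/top0.png

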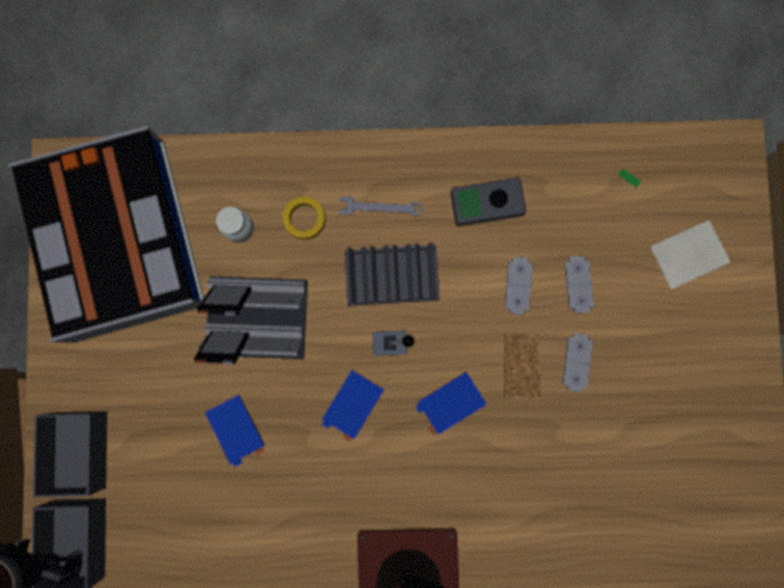

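View pics/side0.png

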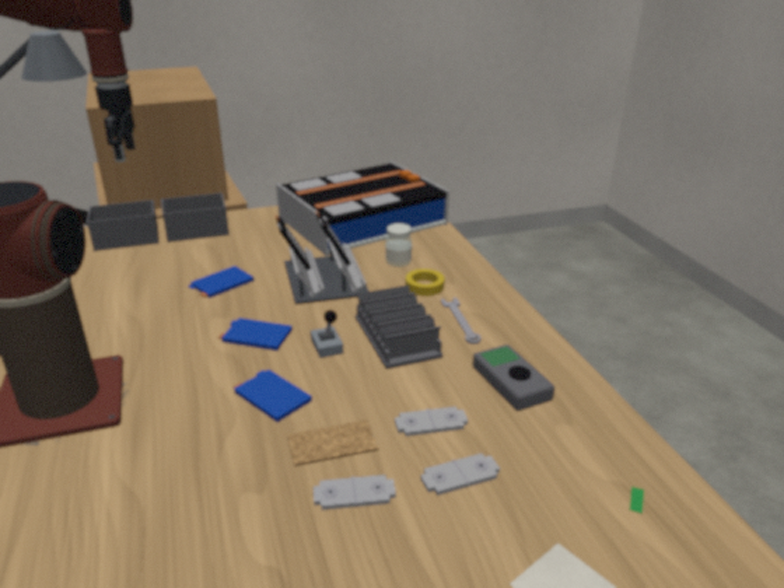

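The top view shows the stand at about px (255,318), with cards only in its two left (+y) places, at (225,298) and (220,345). The rack is at (392,275), the lever ball at (408,340), the pad at (521,365), and the plates at (518,286), (580,285) and (577,362). The three blue look-alikes lie flat at (235,430), (352,403) and (451,402), so they are decoys. The black/aluminium cards leaning in the stand fit the description. I'll confirm them in a crop and measure.

Run:
```python
from h import *
import pickle
f=pickle.load(open("top0.pkl","rb")); W=cloud(f); im=f["image"]
a=f["image"][190:265,135:225]; g=pickle.load(open("side0.pkl","rb"))["image"][145:220,190:280]
o=np.hstack([cv2.resize(x,None,fx=4.4,fy=4.4,interpolation=cv2.INTER_CUBIC) for x in(a,g)])
cv2.imwrite("pics/stand.png",cv2.cvtColor(o,cv2.COLOR_RGB2BGR))
def rect(name,m,mn=50):
    m=cv2.morphologyEx(m.astype(np.uint8),cv2.MORPH_OPEN,np.ones((2,2)))
    n,l,st,c=cv2.connectedComponentsWithStats(m)
    for i in range(1,n):
        if st[i,4]<mn: continue
        P=W[l==i]; P=P[~np.isnan(P[:,0])]
        r=cv2.minAreaRect((P[:,:2]*1000).astype(np.float32))
        print(name,"px",c[i].round(),"n",st[i,4],"c",np.round(r[0],1),"sz",np.round(r[1],1),"ang",round(r[2],1),"z",np.round(np.nanpercentile(P[:,2],[5,50,95])*1000,1))
Z=W[...,2]; hsv=cv2.cvtColor(im,cv2.COLOR_RGB2HSV)
work=(W[...,0]>.25)&(W[...,0]<.95)
rect("tall",(Z>.02)&work,60)
rect("tall55",(Z>.055)&work,40)
sat=hsv[...,1]; 
rect("plate",(sat<60)&(hsv[...,2]>90)&work&(Z<.02)&(W[...,1]<-.1),100)
b=(hsv[...,1]>90)&work
for (u,v) in[(372,250),(372,262),(385,260),(360,245),(410,265)]: print(u,v,hsv[v,u],W[v,u].round(3))
u,v=291,243; print("ball",W[v-3:v+4,u-3:u+4,2].round(3));
```

```text
tall px [ 86. 173.] n 16095 c [843.5 742.8] sz [1144.4  471.2] ang 43.4 z [ 32.7 101.6 107.9]
tall px [349. 144.] n 1371 c [ 779.3 -194.9] sz [ 79.5 159.6] ang 10.1 z [18.7 35.1 41. ]
tall px [217. 156.] n 379 c [756.3 200.5] sz [85.  86.1] ang 86.4 z [ 5.7 24.3 29.1]
tall px [168. 161.] n 497 c [736.4 339.6] sz [60.9 55.3] ang 89.8 z [18.5 86.8 93.9]
tall px [280. 196.] n 1530 c [633.   16.4] sz [121.4 193.5] ang 2.3 z [ 9.9 60.8 70.1]
tall px [176. 245.] n 1654 c [489.8 322.9] sz [226.3  81.8] ang 88.6 z [ 10.6  54.  129.7]
tall px [280. 245.] n 428 c [484.5  15.8] sz [49.1 85.5] ang 3.3 z [  0.7  27.3 103.7]
tall px [ 49. 314.] n 1015 c [303.3 678.5] sz [113.4 114.5] ang 90.0 z [17.2 51.4 81.1]
tall55 px [ 79. 171.] n 14704 c [847.1 738.4] sz [1129.5  465.3] ang 41.4 z [ 72.6 102.  108.1]
tall55 px [167. 159.] n 415 c [737.8 339.9] sz [56.3 57.6] ang 81.0 z [50.6 88.7 94.2]
tall55 px [293. 194.] n 150 c [635.6 -22. ] sz [119.5  12.5] ang 1.8 z [10.4 64.  70.4]
tall55 px [299. 194.] n 144 c [630.5 -39.7] sz [109.  13.] ang 1.8 z [10.5 61.3 70.4]
tall55 px [309. 193.] n 155 c [637.4
[... 1056 characters left out ...]
68 c [ 597.7 -380.9] sz [121.8  56.8] ang 4.8 z [-0.5  9.4 14.7]
plate px [413. 260.] n 674 c [ 433.1 -370. ] sz [ 56.8 120.6] ang 79.9 z [ 0.4  9.6 14.2]
372 250 [ 15 131 125] [ 0.464 -0.249  0.008]
372 262 [ 13 137 110] [ 0.429 -0.248  0.006]
385 260 [ 17 118 123] [ 0.434 -0.288  0.002]
360 245 [ 17 134 114] [ 0.48  -0.215  0.007]
410 265 [120  23 122] [ 0.418 -0.359  0.009]
ball [[0.1   0.103 0.101 0.099 0.105 0.1   0.102]
 [0.099 0.102 0.103 0.102 0.103 0.108 0.102]
 [0.106 0.104 0.102 0.105 0.104 0.11  0.103]
 [0.103 0.108 0.102 0.101 0.105 0.106 0.102]
 [0.104 0.105 0.107 0.102 0.104 0.105 0.098]
 [0.099 0.099 0.103 0.105 0.107 0.105 0.097]
 [0.098 0.105 0.105 0.105 0.104 0.096 0.096]]
```

View pics/stand.png

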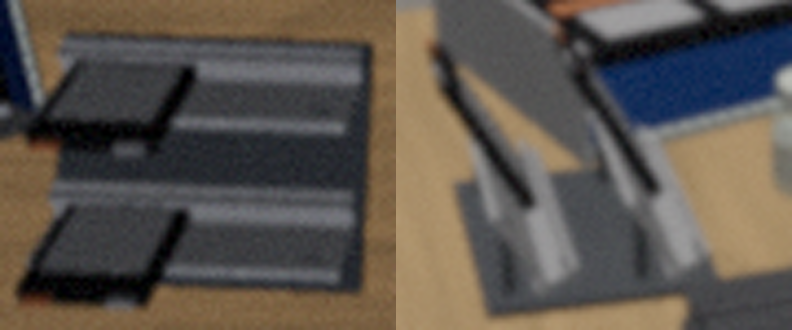

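Confirmed: two black-framed aluminium cards lean in the stand's two +y places, and its -y places are empty. Next I'll fit the card faces, rack walls, pad and lever.

Run:
```python
from h import *
import pickle
f=pickle.load(open("top0.pkl","rb")); W=cloud(f); im=f["image"]; Z=W[...,2]
# cards: faces in top image
def card(name,box):
    x0,y0,x1,y1=box; P=W[y0:y1,x0:x1].reshape(-1,3); P=P[~np.isnan(P[:,0])]; P=P[P[:,2]>.05]
    # ransac plane
    rng=np.random.default_rng(0);best=0
    for _ in range(500):
        q=P[rng.choice(len(P),3,False)]; n=np.cross(q[1]-q[0],q[2]-q[0]); L=np.linalg.norm(n)
        if L<1e-6: continue
        n/=L; d=abs((P-q[0])@n)<.004
        if d.sum()>best: best=d.sum(); I=d
    Q=P[I]; c=Q.mean(0); n=np.linalg.svd(Q-c)[2][2]; n*=np.sign(n[2])
    print(name,len(P),best,"c",c.round(4),"n",n.round(3),"lean",np.arctan2(n[2],np.hypot(n[0],n[1])).round(3),"yaw",np.arctan2(n[1],n[0]).round(3),
      "min",np.percentile(Q,2,0).round(4),"max",np.percentile(Q,98,0).round(4))
card("rear",(143,200,182,223)); card("front",(138,234,180,259))
# rack walls line fit
m=(Z>.058)&(Z<.075)&(W[...,0]>.585)&(W[...,0]<.68)&(abs(W[...,1]-.016)<.11)
n,l,st,c=cv2.connectedComponentsWithStats(m.astype(np.uint8),connectivity=4)
for i in range(1,n):
    if st[i,4]<40: continue
    P=W[l==i]; k=np.polyfit(P[:,0]-.63,P[:,1],1); print("wall y@.63",k.round(4), P[:,0].min().round(3),P[:,0].max().round(3))
# pad by texture: near z plane 6mm ; cork hue diff vs wood
lab=cv2.cvtColor(im,cv2.COLOR_RGB2LAB); 
g=cv2.GaussianBlur(im,(0,0),1)
print("pad row cols",[tuple(g[260,u]) for u in range(352,396,3)])
print("pad col rows",[tuple(g[v,372]) for v in range(230,294,4)])
hs=cv2.cvtColor(g,cv2.COLOR_RGB2HSV)
# ball
b=(im.max(2)<40)&(abs(W[...,0]-.486)<.03)&(abs(W[...,1]+.005)<.04); 
v,u=np.nonzero(b); print("ball px",u.mean(),v.mean(),len(u)); P=W[b];P=P[P[:,2]>.09]; print(P.mean(0))
s=W[...,2]; P=W[(s>.012)&(s<.03)&(abs(W[...,0]-.486)<.05)&(abs(W[...,1]-.02)<.06)]; print("block",np.percentile(P,[3,97],axis=0).round(3))
```

```text
rear 534 453 c [0.5774 0.3534 0.0982] n [ 0.864 -0.057  0.5  ] lean 0.524 yaw -0.065 min [0.5533 0.3154 0.0533] max [0.6023 0.3921 0.1347]
front 644 539 c [0.4827 0.3601 0.0978] n [ 0.86  -0.06   0.507] lean 0.531 yaw -0.069 min [0.4571 0.3215 0.053 ] max [0.5082 0.3988 0.136 ]
wall y@.63 [ 0.03   -0.0353] 0.585 0.68
wall y@.63 [ 0.0352 -0.0648] 0.587 0.68
wall y@.63 [0.0336 0.0728] 0.585 0.68
wall y@.63 [0.0288 0.0563] 0.587 0.68
wall y@.63 [0.0295 0.027 ] 0.586 0.679
wall y@.63 [0.0321 0.0104] 0.586 0.679
wall y@.63 [ 0.0431 -0.0193] 0.585 0.678
wall y@.63 [0.0324 0.1024] 0.585 0.679
pad row cols [(np.uint8(117), np.uint8(93), np.uint8(63)), (np.uint8(118), np.uint8(93), np.uint8(63)), (np.uint8(118), np.uint8(93), np.uint8(62)), (np.uint8(107), np.uint8(81), np.uint8(52)), (np.uint8(110), np.uint8(82), np.uint8(53)), (np.uint8(117), np.uint8(88), np.uint8(58)), (np.uint8(111), np.uint8(83), np.uint8(53)), (np.uint8(124), np.uint8(93), np.uint8(59)), (np.uint8(121), np.uint8(92), np.uint8(59)), (np.uint8(110), np.uint8(83), np.uint8(54)), (np.uint8(113), np.uint8(84), np.uint8(55))
[... 357 characters left out ...]
85), np.uint8(55)), (np.uint8(118), np.uint8(88), np.uint8(57)), (np.uint8(118), np.uint8(89), np.uint8(58)), (np.uint8(118), np.uint8(89), np.uint8(57)), (np.uint8(115), np.uint8(86), np.uint8(55)), (np.uint8(112), np.uint8(84), np.uint8(54)), (np.uint8(110), np.uint8(83), np.uint8(53)), (np.uint8(113), np.uint8(85), np.uint8(55)), (np.uint8(115), np.uint8(87), np.uint8(56)), (np.uint8(109), np.uint8(82), np.uint8(53)), (np.uint8(108), np.uint8(82), np.uint8(53)), (np.uint8(118), np.uint8(94), np.uint8(64)), (np.uint8(111), np.uint8(87), np.uint8(59))]
ball px 289.6862745098039 243.31372549019608 51
[ 0.4878186  -0.01001192  0.10300325]
block [[ 0.463 -0.005  0.019]
 [ 0.511  0.059  0.029]]
```

arm_command(steps=[1,0.032,-0.0195,0,-0.108,1,0.032,-0.0195,0,-0.108,1,0.032,-0.0195,0,-0.108,1,0.032,-0.0195,0,-0.108,1,0.032,-0.0195,0,-0.108,1,0.032,-0.0195,0,-0.108,1,0.032,-0.0195,0,-0.108,1,0.032,-0.0195,0,-0.108,1,0.032,-0.0195,0,-0.108,1,0.032,-0.0195,0,-0.108,1,0.032,-0.0195,0,-0.108,1,0.032,-0.0195,0,-0.108,1,0.033,-0.0195,0,-0.111,1,0,0,0,0,1,0,0,0,0], newtons=40)

```text
clock: 1.35
position: [0.5613, 0.353, 0.2302]
eef_rot: [0.731, 0.682, -0.001, -0.0]
contact_force: [0.3, 0.1, -0.2]
grip_width: 1.002
finger_force: 0.0
```

```bash
cat >> h.py <<'E'
from scipy.spatial.transform import Rotation as Ro
def wcloud(f,s):
    z=f["range_z"]; v,u=np.mgrid[:z.shape[0],:z.shape[1]]
    P=np.stack([(u-f["cx"])/f["fx"]*z,(v-f["cy"])/f["fy"]*z,z],-1)
    T=f["tool_from_camera"]; P=P@T[:3,:3].T+T[:3,3]
    W=P@Ro.from_quat(s["eef_rot"]).as_matrix().T+s["position"]; W[z==0]=np.nan
    return W
def st():
    s=manip.sense(); y=Ro.from_quat(s["eef_rot"]).as_matrix()[:,1]
    print("t",round(s["clock"],2),"p",s["position"].round(4),"yaw(y)",np.arctan2(y[1],y[0]).round(4),"F",s["contact_force"].round(1),"grip",round(s["grip_width"],3),round(s["finger_force"],1),"q6",s["q"][5].round(2)); return s
E
python3 - <<'E'
from h import *
s=st(); f=grab("wrist"); save(f,"w1"); W=wcloud(f,s)
for v in range(20,420,50): print([tuple((W[v,u]*1000).round().tolist()) for u in range(30,560,100)])
E
```

```text
t 1.35 p [0.5613 0.353  0.2302] yaw(y) -0.0701 F [ 0.3  0.1 -0.2] grip 1.002 0.0 q6 0.51
[(324.0, 530.0, -0.0), (425.0, 522.0, 0.0), (525.0, 515.0, -0.0), (610.0, 489.0, 101.0), (684.0, 484.0, 99.0), (756.0, 478.0, 101.0)]
[(309.0, 484.0, -1.0), (414.0, 477.0, -2.0), (520.0, 469.0, -1.0), (609.0, 455.0, 103.0), (686.0, 450.0, 100.0), (836.0, 447.0, -2.0)]
[(293.0, 434.0, -0.0), (403.0, 427.0, -0.0), (514.0, 419.0, 0.0), (624.0, 411.0, -0.0), (734.0, 403.0, -1.0), (846.0, 395.0, -2.0)]
[(274.0, 379.0, -1.0), (391.0, 371.0, -1.0), (514.0, 372.0, 44.0), (617.0, 364.0, 39.0), (717.0, 358.0, 48.0), (854.0, 339.0, -0.0)]
[(254.0, 318.0, -1.0), (377.0, 310.0, -0.0), (508.0, 319.0, 47.0), (616.0, 309.0, 40.0), (744.0, 284.0, -0.0), (866.0, 276.0, 0.0)]
[(233.0, 251.0, 0.0), (361.0, 241.0, -1.0), (499.0, 252.0, 34.0), (616.0, 244.0, 36.0), (738.0, 229.0, 24.0), (880.0, 205.0, -1.0)]
[(207.0, 174.0, -0.0), (508.0, 362.0, 270.0), (482.0, 155.0, -0.0), (619.0, 145.0, -1.0), (756.0, 136.0, -1.0), (893.0, 127.0, -0.0)]
[(493.0, 369.0, 299.0), (522.0, 367.0, 299.0), (471.0, 67.0, -1.0), (613.0, 97.0, 38.0), (607.0, 360.0, 299.0), (635.0, 359.0, 299.0)]
```

View pics/w1.png

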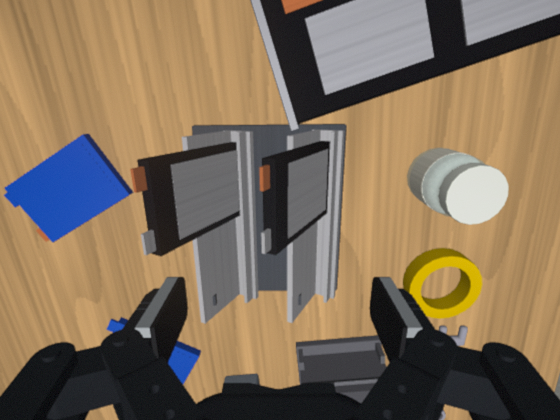

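The wrist view shows the rear card with its face at about (300,195) and the front card at about (200,195). The fingers bracket the view from below. I'll refit the cards from this sharper view.

Run:
```python
from h import *
s=st(); f=grab("wrist"); W=wcloud(f,s)
for name,box in(("rear",(262,140,330,260)),("front",(135,140,240,258))):
    x0,y0,x1,y1=box; P=W[y0:y1,x0:x1].reshape(-1,3); P=P[P[:,2]>.055]
    rng=np.random.default_rng(0);best=0
    for _ in range(500):
        q=P[rng.choice(len(P),3,False)]; n=np.cross(q[1]-q[0],q[2]-q[0]); L=np.linalg.norm(n)
        if L<1e-7 : continue
        n/=L
        if n[0]*np.sign(n[2])<.6: continue
        d=abs((P-q[0])@n)<.003
        if d.sum()>best: best=d.sum(); I=d
    Q=P[I]; c=Q.mean(0); n=np.linalg.svd(Q-c)[2][2]; n*=np.sign(n[2])
    mid=c-.006*n; l=np.arctan2(n[2],n[0]); sd=(mid[2]-.024)/np.cos(l)
    yy=np.percentile(Q[Q[:,2]>.07][:,1],[1,99])
    print(name,len(P),best,"c",c.round(4),"n",n.round(3),"lean",l.round(3),"y",yy.round(4),"ztop",np.percentile(Q[:,2],99).round(4),"foot x",(mid[0]+sd*np.sin(l)).round(4))
```

```text
t 1.4 p [0.56   0.3542 0.2303] yaw(y) -0.0678 F [-0.4 -0.4  0.4] grip 1.002 0.0 q6 0.51
rear 5544 4515 c [0.5747 0.3571 0.1045] n [ 0.86  -0.051  0.508] lean 0.533 y [0.3161 0.3945] ztop 0.1376 foot x 0.6152
front 8275 7051 c [0.4812 0.3623 0.1024] n [ 0.862 -0.052  0.505] lean 0.53 y [0.3214 0.3998] ztop 0.1373 foot x 0.5202
```

arm_command(steps=[1,0,0,-0.035,0,1,0,0,-0.035,0,1,0,0,-0.03,0,1,0,0,-0.02,0,0.6,0,0,-0.01,0,0.45,0,0,0,0,0.45,0,0,0,0,0.45,0,0,0,0])

```text
clock: 2.12
position: [0.5609, 0.3561, 0.1037]
eef_rot: [0.73, 0.683, 0.002, 0.0]
contact_force: [-0.6, -0.6, 0.8]
grip_width: 0.461
finger_force: 0.0
```

arm_command(steps=[0.45,0.008,-0.0005,0,0,0.45,0.008,-0.0005,0,0,0.45,0.008,-0.0005,0,0,0.45,0.008,-0.0005,0,0,0.4,0.008,-0.0005,0,0,0.4,0.006,-0.0005,0,0,0.35,0.004,0,0,0,0.35,0,0,0,0])

```text
clock: 2.78
position: [0.6103, 0.3517, 0.101]
eef_rot: [0.731, 0.683, -0.0, -0.0]
contact_force: [-3.5, -0.5, 1.9]
grip_width: 0.351
finger_force: 1.4
```

Run:
```python
from h import *
s=st(); f=grab("wrist"); save(f,"w2");
```

```text
t 2.78 p [0.6103 0.3517 0.101 ] yaw(y) -0.0676 F [-3.5 -0.5  1.9] grip 0.351 1.4 q6 0.48
```

View pics/w2.png

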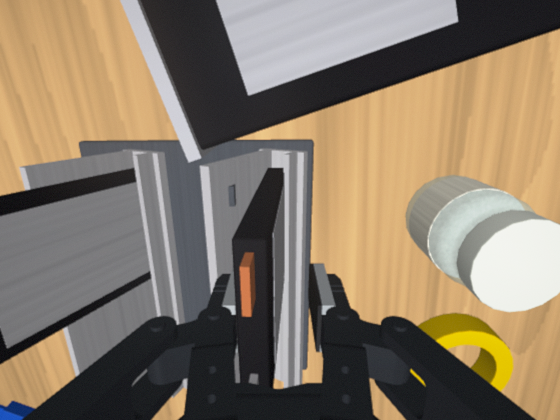

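The card is nearly upright between the fingers (tab at about (245,285), finger pads at 225 and 320). I'll close and lift.

arm_command(steps=[0.2,0.001,0,0,0,0,0.001,0,0,0,0,0,0,0,0,0,0,0,0,0,0,0,0,0.005,0,0,0,0,0.01,0,0,0,0,0.015,0,0,0,0,0.02,0,0,0,0,0.03,0,0,0,0,0.03,0,0,0,0,0,0,0,0,0,0,0], newtons=60)

```text
clock: 3.83
position: [0.615, 0.3527, 0.2176]
eef_rot: [0.73, 0.683, 0.005, 0.002]
contact_force: [-0.5, -0.2, -3.2]
grip_width: 0.13
finger_force: 62.9
```

Run:
```python
from h import *
s=st(); f=grab("wrist"); g=grab("side")
o=np.hstack([cv2.resize(f["image"],(560,420)),cv2.resize(g["image"][90:230,190:270],(240,420))])
cv2.imwrite("pics/w3.png",cv2.cvtColor(o,cv2.COLOR_RGB2BGR))
```

```text
t 3.83 p [0.615  0.3527 0.2176] yaw(y) -0.0673 F [-0.5 -0.2 -3.2] grip 0.13 62.9 q6 0.48
```

View pics/w3.png

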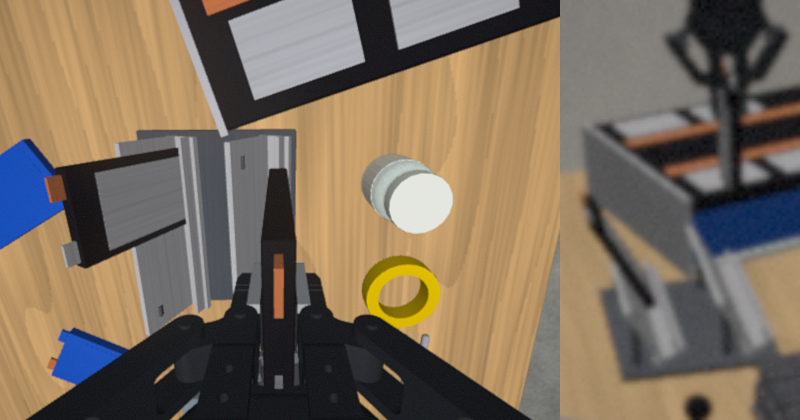

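Gripped squarely: the card is vertical in both views (wrist tab at (278,290)). I'll measure it in the hand while carrying it towards the rack's outermost +y slot.

arm_command(steps=[0,0.001,-0.02,0,-0.113,0,0.001,-0.02,0,-0.113,0,0.001,-0.02,0,-0.113,0,0.001,-0.02,0,-0.113,0,0.001,-0.02,0,-0.113,0,0.001,-0.02,0,-0.113,0,0.001,-0.02,0,-0.113,0,0.001,-0.02,0,-0.113,0,0.001,-0.02,0,-0.113,0,0.001,-0.02,0,-0.113,0,0.001,-0.02,0,-0.113,0,0.001,-0.02,0,-0.113,0,0.001,-0.025,0,-0.116,0,0,0,0,0,0,0,0,0,0])

```text
clock: 5.18
position: [0.6242, 0.0855, 0.2096]
eef_rot: [1.0, 0.015, -0.001, 0.0]
contact_force: [0.3, 0.5, -2.1]
grip_width: 0.132
finger_force: 62.6
```

```bash
cat > look.py <<'E'
from h import *
import sys
s=st(); f=grab("wrist"); save(f,sys.argv[1]); W=wcloud(f,s)
# rack walls
m=(W[...,2]>.058)&(W[...,2]<.08)&(abs(W[...,0]-.63)<.09)&(abs(W[...,1]-.016)<.13)
n,l,stt,c=cv2.connectedComponentsWithStats(m.astype(np.uint8),connectivity=4)
for i in range(1,n):
    if stt[i,4]<80: continue
    P=W[l==i]; k=np.polyfit(P[:,0]-.63,P[:,1],1); print("wall px",c[i].round(),"y@.63",k.round(4), np.percentile(P[:,0],[1,99]).round(4),"y med",np.median(P[:,1]).round(4))
# card in hand: points near tool axis
R=Ro.from_quat(s["eef_rot"]).as_matrix(); T=(W-s["position"])@R
m=(abs(T[...,1])<.012)&(abs(T[...,0])<.06)&(T[...,2]<.0)&(T[...,2]>-.06)
v,u=np.nonzero(m); P=T[m]; 
if len(P):
    for lo in np.arange(-.056,.05,.008):
        q=P[(P[:,0]>lo)&(P[:,0]<lo+.008)]
        if len(q)>3: print("tool x %.3f"%lo,len(q),"y",np.percentile(q[:,1],[5,95]).round(4),"z",np.percentile(q[:,2],[5,50,95]).round(4))
E
python3 look.py w4
```

```text
t 5.18 p [0.6242 0.0855 0.2096] yaw(y) -1.5406 F [ 0.3  0.5 -2.1] grip 0.132 62.6 q6 1.55
wall px [443. 187.] y@.63 [ 0.0338 -0.066 ] [0.5794 0.6892] y med -0.0657
wall px [260. 181.] y@.63 [0.0107 0.1017] [0.5757 0.684 ] y med 0.1018
wall px [294. 173.] y@.63 [0.07   0.0699] [0.5842 0.6851] y med 0.071
wall px [310. 187.] y@.63 [0.0345 0.0554] [0.5754 0.6854] y med 0.0557
wall px [343. 188.] y@.63 [0.0329 0.0256] [0.5765 0.6864] y med 0.0258
wall px [360. 188.] y@.63 [0.0342 0.0098] [0.577  0.6868] y med 0.0105
wall px [393. 187.] y@.63 [ 0.0336 -0.0202] [0.5778 0.6877] y med -0.0199
wall px [410. 188.] y@.63 [ 0.0352 -0.0355] [0.5785 0.6881] y med -0.0347
tool x -0.024 185 y [-0.0043  0.0062] z [-0.0447 -0.044  -0.0433]
tool x -0.016 615 y [-0.0046  0.0068] z [-0.0487 -0.0441 -0.0429]
tool x -0.008 876 y [-0.0071  0.0089] z [-0.0512 -0.0441 -0.0363]
tool x 0.000 805 y [-0.0066  0.0083] z [-0.0453 -0.0439 -0.036 ]
tool x 0.008 2596 y [-0.0111  0.0114] z [-0.0569 -0.0437 -0.0111]
tool x 0.016 585 y [-0.0045  0.0064] z [-0.0543 -0.0442 -0.0431]
tool x 0.024 708 y [-0.0044  0.0062] z [-0.0545 -0.0443 -0.0432]
tool x 0.032 919 y [-0.0043  0.0062] z [-0.0545 -0.0443 -0.0431]
tool x 0.040 1459 y [-0.0044  0.0062] z [-0.0443 -0.0316 -0.0047]
```

View pics/w4.png

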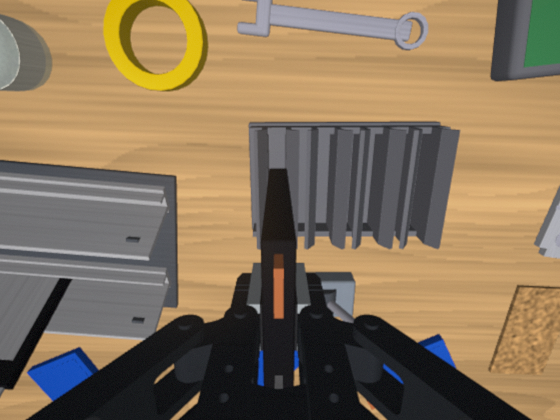

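arm_command(steps=[0,0.006,0.0005,-0.01,0,0,0,0,-0.03,0,0,0,0,-0.02,0,0,0,0,-0.01,0,0,0,0,-0.01,0,0,0,0,-0.01,0,0,0,0,-0.01,0,0,0,0,-0.01,0,0,0,0,0,0])

```text
clock: 5.98
position: [0.6298, 0.0875, 0.099]
eef_rot: [1.0, 0.016, -0.001, 0.0]
contact_force: [-0.9, 0.2, -3.0]
grip_width: 0.131
finger_force: 62.6
```

arm_command(steps=[0,0,0,-0.005,0,0,0,0,-0.004,0,0,0,0,-0.003,0,0,0,0,-0.002,0,0,0,0,-0.001,0,0,0,0,0,0])

```text
clock: 6.48
position: [0.6313, 0.0874, 0.0869]
eef_rot: [1.0, 0.016, 0.0, 0.0]
contact_force: [-0.3, 0.9, 0.5]
grip_width: 0.133
finger_force: 63.0
```

arm_command(steps=[0,0,0,-0.002,0,0,0,0,0,0])

```text
clock: 6.65
position: [0.6315, 0.0875, 0.0869]
eef_rot: [1.0, 0.016, 0.001, 0.0]
contact_force: [-7.1, -1.9, 11.6]
grip_width: 0.129
finger_force: 64.6
```

arm_command(steps=[0.3,0,0,0,0,0.35,0,0,0,0,0.35,0,0,0,0,0.35,0,0,0.015,0,0.35,0,0,0.035,0,0.35,0,0,0.04,0,0.35,0,0,0.04,0,0.35,0,0,0.015,0])

```text
clock: 7.32
position: [0.6337, 0.0875, 0.2364]
eef_rot: [1.0, 0.016, 0.005, 0.0]
contact_force: [0.5, -0.1, 0.9]
grip_width: 0.348
finger_force: 0.0
```

Run:
```python
from h import *
s=st(); f=grab("wrist"); save(f,"w5",(180,120,480,420),2); W=wcloud(f,s)
m=(abs(W[...,1]-.0866)<.03)&(abs(W[...,0]-.63)<.06)&(W[...,2]>.11)&(W[...,2]<.17)
P=W[m]; print(len(P),np.percentile(P,[2,50,98],axis=0).round(4))
q=P[(P[:,2]<.136)&(P[:,2]>.125)]; print("top",np.median(q[:,2]),np.percentile(q,[2,98],axis=0).round(4), np.polyfit(q[:,0]-.63,q[:,1],1))
```

```text
t 7.32 p [0.6337 0.0875 0.2364] yaw(y) -1.539 F [ 0.5 -0.1  0.9] grip 0.348 0.0 q6 1.55
1455 [[0.5973 0.081  0.1206]
 [0.6394 0.0871 0.131 ]
 [0.6741 0.0932 0.1416]]
top 0.13093889364324512 [[0.5969 0.0809 0.1293]
 [0.6738 0.0933 0.1325]] [0.02819623 0.08681171]
```

View pics/w5.png

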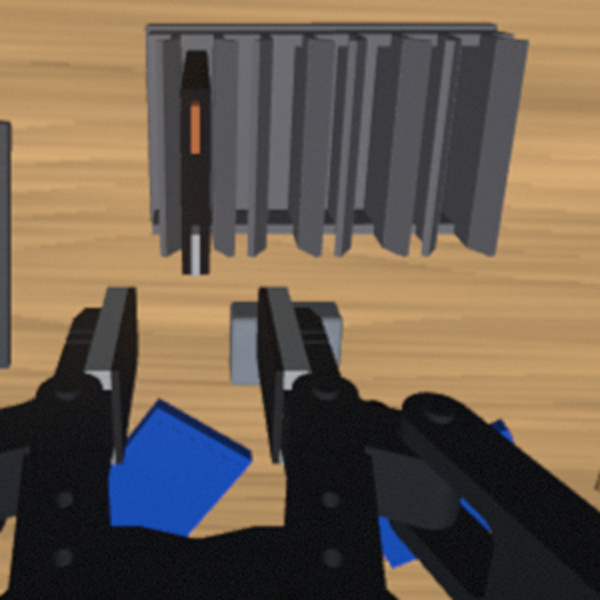

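The card stands centred in its slot with its top at z = 0.131, so it is fully home (frame at crop (195,160)). Now the front card, with the same routine shifted by the tier pitch.

arm_command(steps=[0.35,-0.0128,0.0211,0,0.113,1,-0.0128,0.0211,0,0.113,1,-0.0128,0.0211,0,0.113,1,-0.0128,0.0211,0,0.113,1,-0.0128,0.0211,0,0.113,1,-0.0128,0.0211,0,0.113,1,-0.0128,0.0211,0,0.113,1,-0.0128,0.0211,0,0.113,1,-0.0128,0.0211,0,0.113,1,-0.0128,0.0211,0,0.113,1,-0.0128,0.0211,0,0.113,1,-0.0128,0.0211,0,0.113,1,-0.0128,0.0211,0,0.116,1,0,0,0,0,1,0,0,-0.03,0,1,0,0,0,0])

```text
clock: 8.7
position: [0.4621, 0.3605, 0.1942]
eef_rot: [0.73, 0.683, -0.004, -0.001]
contact_force: [-1.2, -0.8, -2.2]
grip_width: 0.998
finger_force: 0.0
```

Run:
```python
from h import *
st()
```

```text
t 8.7 p [0.4621 0.3605 0.1942] yaw(y) -0.0673 F [-1.2 -0.8 -2.2] grip 0.998 0.0 q6 0.6
```

arm_command(steps=[1,0,0,-0.035,0,1,0,0,-0.033,0,1,0,0,-0.02,0,0.6,0,0,-0.01,0,0.45,0,0,0,0,0.45,0,0,0,0,0.45,0,0,0,0,0.45,0.008,-0.0005,0,0,0.45,0.008,-0.0005,0,0,0.45,0.008,-0.0005,0,0,0.45,0.008,-0.0005,0,0,0.4,0.008,-0.0005,0,0,0.4,0.006,-0.0005,0,0,0.35,0.004,0,0,0,0.35,0,0,0,0], newtons=40)

```text
clock: 9.95
position: [0.5149, 0.3585, 0.1011]
eef_rot: [0.731, 0.683, -0.0, -0.0]
contact_force: [-4.3, 1.0, 0.6]
grip_width: 0.349
finger_force: 1.4
```

```bash
python3 look.py w6 | head -1
python3 - <<'E'
from h import *
import cv2
s=manip.sense(); f=grab("wrist"); W=wcloud(f,s); R=Ro.from_quat(s["eef_rot"]).as_matrix(); T=(W-s["position"])@R
m=(abs(T[...,1])<.02)&(T[...,0]<.08)&(T[...,0]>.015)&(T[...,2]<-.02)&(T[...,2]>-.065)
P=T[m]; print(len(P),np.percentile(P,[2,50,98],axis=0).round(4))
E
```

```text
t 9.95 p [0.5149 0.3585 0.1011] yaw(y) -0.0676 F [-4.3  1.   0.6] grip 0.349 1.4 q6 0.55
3581 [[ 0.0156 -0.0137 -0.0639]
 [ 0.0318 -0.007  -0.0435]
 [ 0.0397 -0.0002 -0.0219]]
```

arm_command(steps=[0.2,0.001,0,0,0,0,0.001,0,0,0,0,0,0,0,0,0,0,0,0,0,0,0,0,0.005,0,0,0,0,0.01,0,0,0,0,0.015,0,0,0,0,0.02,0,0,0,0,0.03,0,0,0,0,0.03,0,0,0,0,0,0,0,0,0,0,0], newtons=60)

```text
clock: 11.05
position: [0.5187, 0.3594, 0.2151]
eef_rot: [0.73, 0.683, 0.003, 0.001]
contact_force: [0.2, -0.8, -3.5]
grip_width: 0.127
finger_force: 62.7
```

arm_command(steps=[0,0,0,0.025,0,0,0,0,0.025,0,0,0.0088,-0.0279,0,-0.113,0,0.0088,-0.0279,0,-0.113,0,0.0088,-0.0279,0,-0.113,0,0.0088,-0.0279,0,-0.113,0,0.0088,-0.0279,0,-0.113,0,0.0088,-0.0279,0,-0.113,0,0.0088,-0.0279,0,-0.113,0,0.0088,-0.0279,0,-0.113,0,0.0088,-0.0279,0,-0.113,0,0.0088,-0.0279,0,-0.113,0,0.0088,-0.0279,0,-0.113,0,0.0088,-0.0279,0,-0.113,0,0.0088,-0.0279,0,-0.116,0,0,0,0,0,0,0,0,0,0])

```text
clock: 12.47
position: [0.6304, -0.0058, 0.2591]
eef_rot: [1.0, 0.015, -0.002, -0.0]
contact_force: [-0.0, 0.3, -2.9]
grip_width: 0.133
finger_force: 62.4
```

```bash
python3 look.py w7
```

```text
t 12.47 p [ 0.6304 -0.0058  0.2591] yaw(y) -1.5414 F [-0.   0.3 -2.9] grip 0.133 62.4 q6 1.41
wall px [188. 164.] y@.63 [0.2611 0.0816] [0.5961 0.6843] y med 0.0809
wall px [205. 180.] y@.63 [0.0342 0.0704] [0.575  0.6849] y med 0.0701
wall px [220. 179.] y@.63 [0.0328 0.0546] [0.5756 0.6852] y med 0.0546
wall px [249. 179.] y@.63 [0.0333 0.0248] [0.5762 0.6863] y med 0.0245
wall px [263. 171.] y@.63 [0.0068 0.0097] [0.5805 0.6868] y med 0.0099
wall px [292. 168.] y@.63 [ 0.0699 -0.0222] [0.5851 0.6879] y med -0.0211
wall px [307. 179.] y@.63 [ 0.0352 -0.0369] [0.5783 0.6881] y med -0.0365
wall px [335. 179.] y@.63 [ 0.034  -0.0666] [0.5791 0.689 ] y med -0.0663
tool x -0.024 214 y [-0.0044  0.0062] z [-0.046  -0.044  -0.0431]
tool x -0.016 588 y [-0.0047  0.0066] z [-0.048  -0.044  -0.0428]
tool x -0.008 884 y [-0.0071  0.0089] z [-0.0511 -0.0441 -0.0365]
tool x 0.000 792 y [-0.0065  0.0084] z [-0.0453 -0.0438 -0.0361]
tool x 0.008 2554 y [-0.0111  0.0114] z [-0.0568 -0.0434 -0.0107]
tool x 0.016 614 y [-0.0045  0.0064] z [-0.0544 -0.0441 -0.043 ]
tool x 0.024 716 y [-0.0044  0.0062] z [-0.0544 -0.0443 -0.0431]
tool x 0.032 926 y [-0.0043  0.0062] z [-0.0542 -0.0442 -0.043 ]
tool x 0.040 1345 y [-0.0044  0.0062] z [-0.0438 -0.0291 -0.0038]
```

arm_command(steps=[0,0,-0.0004,-0.03,0,0,0,0,-0.03,0,0,0,0,-0.03,0,0,0,0,-0.02,0,0,0,0,-0.01,0,0,0,0,-0.01,0,0,0,0,-0.01,0,0,0,0,-0.01,0,0,0,0,-0.01,0,0,0,0,0,0])

```text
clock: 13.35
position: [0.6299, -0.0042, 0.0993]
eef_rot: [1.0, 0.016, -0.001, -0.0]
contact_force: [-0.7, 0.5, -3.9]
grip_width: 0.131
finger_force: 62.5
```

arm_command(steps=[0,0,0,-0.005,0,0,0,0,-0.004,0,0,0,0,-0.003,0,0,0,0,-0.002,0,0,0,0,-0.001,0,0,0,0,-0.001,0,0,0,0,0,0])

```text
clock: 13.93
position: [0.6314, -0.0045, 0.087]
eef_rot: [1.0, 0.016, 0.0, 0.0]
contact_force: [-3.2, 0.2, 5.0]
grip_width: 0.131
finger_force: 63.8
```

arm_command(steps=[0.3,0,0,0,0,0.35,0,0,0,0,0.35,0,0,0,0,0.35,0,0,0.015,0,0.35,0,0,0.035,0,0.35,0,0,0.04,0,0.35,0,0,0.04,0,0.35,0,0,0.02,0,0,-0.03,-0.01,0,0,0,-0.03,-0.01,0,0,0,-0.03,-0.01,0,0,0,-0.03,-0.02,0,0,0,-0.023,-0.02,0,0,0,0,0,0,0,0,0,0,0,0])

```text
clock: 15.18
position: [0.4875, -0.0752, 0.2358]
eef_rot: [1.0, 0.015, 0.001, 0.0]
contact_force: [0.5, 0.1, 0.7]
grip_width: -0.002
finger_force: 0.0
```

Run:
```python
from h import *
s=st(); f=grab("wrist"); save(f,"w8"); W=wcloud(f,s)
for yc in(.0868,-.0052):
    m=(abs(W[...,1]-yc)<.015)&(abs(W[...,0]-.63)<.06)&(W[...,2]>.12)&(W[...,2]<.17)
    q=W[m]; q=q[q[:,2]<.136]; print("card top",len(q),np.median(q[:,2]).round(4),np.percentile(q,[2,98],axis=0).round(4).tolist(), np.polyfit(q[:,0]-.63,q[:,1],1).round(4))
m=(f["image"].max(2)<60)&(abs(W[...,0]-.488)<.03)&(abs(W[...,1]-.0)<.06)&(W[...,2]>.08)&(W[...,2]<.13)
q=W[m]; print("ball",len(q)); 
if len(q): print(np.percentile(q,[2,50,98],axis=0).round(4))
```

```text
t 15.18 p [ 0.4875 -0.0752  0.2358] yaw(y) -1.5413 F [0.5 0.1 0.7] grip -0.002 0.0 q6 1.23
card top 1498 0.1303 [[0.5945, 0.079, 0.1205], [0.631, 0.0909, 0.1351]] [0.0413 0.0835]
card top 1254 0.1306 [[0.5929, -0.0126, 0.1209], [0.6333, -0.0005, 0.1337]] [ 0.0476 -0.0071]
ball 583
[[ 0.4811 -0.0238  0.0921]
 [ 0.4927 -0.0143  0.1008]
 [ 0.5015 -0.0026  0.1048]]
```

View pics/w8.png

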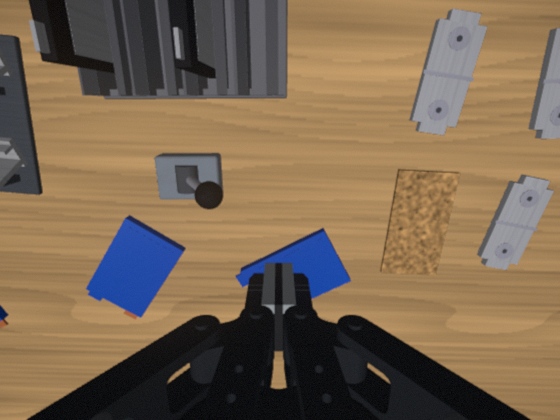

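Both cards are home (tops at about 0.1305). The lever ball is at (208,194), leaning to -y, and the shut fingers are clear of it on its -y side. I'll lower and push towards +y.

arm_command(steps=[0,0.002,0,-0.04,0,0,0,0,-0.04,0,0,0,0,-0.04,0,0,0,0,-0.037,0,0,0,0,0,0,0,0,0.015,0,0,0,0,0.01,0,0,0,0,0.01,0,0,0,0,0.01,0,0,0,0,0.01,0,0,0,0,0.01,0,0,0,0,0.01,0,0,0,0,0.01,0,0,0,0,0.01,0,0])

```text
clock: 16.4
position: [0.4898, 0.0217, 0.0783]
eef_rot: [1.0, 0.016, -0.0, -0.0]
contact_force: [0.8, -2.0, -0.7]
grip_width: 0.0
finger_force: 0.5
```

arm_command(steps=[0,0,0.006,0,0,0,0,0.006,0,0,0,0,0,0,0])

```text
clock: 16.65
position: [0.4896, 0.0338, 0.078]
eef_rot: [1.0, 0.016, -0.0, -0.0]
contact_force: [0.2, 0.5, -0.4]
grip_width: 0.002
finger_force: 0.0
```

```bash
cat > ball.py <<'E'
from h import *
import sys
st(); f=grab("side"); W=cloud(f); im=f["image"]
m=(im.max(2)<45)&(W[...,0]>.45)&(W[...,0]<.53)&(abs(W[...,1]-.02)<.08)&(W[...,2]>.06)&(W[...,2]<.13)
q=W[m]; print("ball side",len(q),np.percentile(q,[5,50,95],axis=0).round(4).tolist() if len(q) else "")
if len(sys.argv)>1: save(f,sys.argv[1],(170,180,350,300),4)
E
python3 ball.py
```

```text
t 16.65 p [0.4896 0.0338 0.078 ] yaw(y) -1.5381 F [ 0.2  0.5 -0.4] grip 0.002 0.0 q6 1.45
ball side 52 [[0.4762, 0.0009, 0.0922], [0.4862, 0.0203, 0.1075], [0.4939, 0.0544, 0.1295]]
```

arm_command(steps=[0,0,0.006,0,0,0,0,0.004,0,0,0,0,0,0,0])

```text
clock: 16.95
position: [0.49, 0.0392, 0.0783]
eef_rot: [1.0, 0.016, -0.0, 0.004]
contact_force: [-0.1, -16.4, -0.7]
grip_width: 0.001
finger_force: 8.1
```

arm_command(steps=[0,0,0.005,0,0,0,0,0.004,0,0,0,0,0,0,0])

```text
clock: 17.2
position: [0.4902, 0.0404, 0.0784]
eef_rot: [1.0, 0.017, -0.001, 0.011]
contact_force: [-3.1, -50.8, -1.8]
grip_width: 0.001
finger_force: 25.1
```

Firmly against the stop. I'll back off, rise, and move to a viewpoint for the plates.

arm_command(steps=[0,0,-0.02,0,0,0,0,-0.025,0,0,0,0,0,0.04,0,0,0,0,0.04,0,0.5,0,0,0.04,0,0.8,-0.01,-0.03,0.02,0,0.8,-0.015,-0.033,0.01,0,0.8,-0.015,-0.033,0.01,0,0.8,-0.015,-0.033,0.01,0,0.8,-0.015,-0.033,0.01,0,0.8,-0.015,-0.033,0.01,0,0.8,-0.015,-0.033,0.01,0,0.8,-0.015,-0.033,0.01,0,0.8,-0.015,-0.004,0.01,0,0.8,0,0,0,0,0.8,0,0,0,0])

```text
clock: 18.53
position: [0.3599, -0.259, 0.2988]
eef_rot: [1.0, 0.015, 0.001, 0.0]
contact_force: [-0.3, -0.4, 0.1]
grip_width: 0.803
finger_force: 0.0
```

```bash
python3 ball.py lever
python3 - <<'E'
from h import *
import pickle
s=st(); f=grab("wrist"); save(f,"w9"); pickle.dump((s,f),open("w9.pkl","wb"))
E
```

```text
t 18.53 p [ 0.3599 -0.259   0.2988] yaw(y) -1.5417 F [-0.3 -0.4  0.1] grip 0.803 0.0 q6 0.74
ball side 38 [[0.4749, 0.0503, 0.092], [0.4838, 0.0553, 0.0978], [0.4919, 0.0599, 0.1046]]
t 18.58 p [ 0.3602 -0.2582  0.2981] yaw(y) -1.5401 F [ 0.2 -0.6  0.5] grip 0.802 0.0 q6 0.74
```

View pics/lever.png

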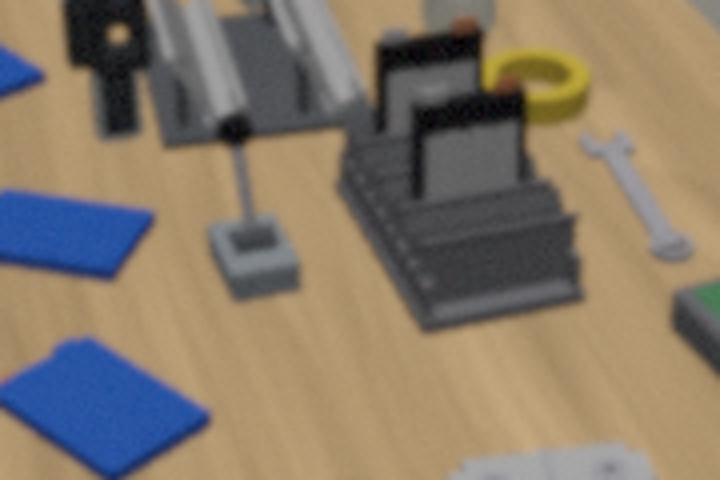

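View pics/w9.png

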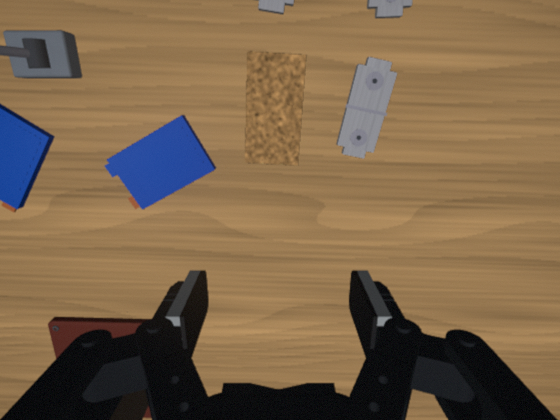

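The lever now leans to +y (crop (235,125); ball y = 0.055 measured), and both cards stand in the rack. The wrist view shows the pad at (275,108) and the nearest plate at (367,107). I'll measure both.

```bash
cat >> h.py <<'E'
def plane(f,s,uv,z):
    d=np.c_[(uv[:,0]-f["cx"])/f["fx"],(uv[:,1]-f["cy"])/f["fy"],np.ones(len(uv))]
    if "tool_from_camera" in f:
        T=f["tool_from_camera"]; R=Ro.from_quat(s["eef_rot"]).as_matrix(); d=d@T[:3,:3].T@R.T; o=R@T[:3,3]+s["position"]
    else: d=d@f["R"]; o=-f["R"].T@f["t"]
    return o+d*((z-o[2])/d[:,2])[:,None]
def rectof(f,s,mask,z):
    c=max(cv2.findContours(mask.astype(np.uint8),cv2.RETR_EXTERNAL,cv2.CHAIN_APPROX_NONE)[0],key=cv2.contourArea)[:,0,:].astype(float)
    P=plane(f,s,c,z)[:,:2]*1000; (x,y),(w,h),a=cv2.minAreaRect(P.astype(np.float32))
    if w<h: w,h,a=h,w,a-90
    return dict(c=(round(x,1),round(y,1)),sz=(round(w,1),round(h,1)),yaw=round((a+90)%180-90,2)),c
def plates(f,s,z=.010,mn=600):
    h=cv2.cvtColor(cv2.GaussianBlur(f["image"],(3,3),0),cv2.COLOR_RGB2HSV)
    m=((h[...,1]<60)&(h[...,2]>80)).astype(np.uint8)
    m[330:]=0; n,l,q,c=cv2.connectedComponentsWithStats(m)
    for i in range(1,n):
        if q[i,4]>mn:
            r,_=rectof(f,s,l==i,z)
            if 90<r["sz"][0]<135 and 40<r["sz"][1]<62: print("plate px",c[i].round(),r)
def pad(f,s,rect,z=.006):
    m=np.zeros(f["image"].shape[:2],np.uint8); cv2.grabCut(cv2.cvtColor(f["image"],cv2.COLOR_RGB2LAB),m,rect,np.zeros((1,65)),np.zeros((1,65)),8,cv2.GC_INIT_WITH_RECT)
    m=((m==1)|(m==3)).astype(np.uint8); m=cv2.morphologyEx(cv2.morphologyEx(m,cv2.MORPH_CLOSE,np.ones((7,7))),cv2.MORPH_OPEN,np.ones((9,9)))
    r,c=rectof(f,s,m,z); print("pad",r,"px",c.min(0),c.max(0))
E
python3 - <<'E'
from h import *
import pickle
s,f=pickle.load(open("w9.pkl","rb")); plates(f,s); pad(f,s,(234,38,84,138))
g=grab("top"); plates(g,None,.010,300); pad(g,None,(352,230,42,62));
E
```

```text
plate px [366. 107.] {'c': (437.7, -367.9), 'sz': (119.4, 53.4), 'yaw': -9.39}
pad {'c': (431.9, -251.3), 'sz': (136.3, 72.6), 'yaw': -1.38} px [245.  52.] [305. 164.]
plate px [105. 156.] {'c': (765.2, 539.0), 'sz': (91.0, 58.1), 'yaw': 14.3}
plate px [ 36. 175.] {'c': (711.9, 746.8), 'sz': (91.0, 58.4), 'yaw': 14.84}
plate px [115. 194.] {'c': (651.1, 509.8), 'sz': (91.4, 58.4), 'yaw': 14.3}
plate px [413. 203.] {'c': (600.2, -376.9), 'sz': (121.2, 52.6), 'yaw': 3.25}
plate px [370. 204.] {'c': (601.1, -249.3), 'sz': (120.5, 52.6), 'yaw': -6.63}
plate px [ 45. 213.] {'c': (598.0, 717.6), 'sz': (90.9, 58.7), 'yaw': 13.83}
plate px [412. 259.] {'c': (435.7, -365.5), 'sz': (122.1, 52.8), 'yaw': -9.83}Traceback (most recent call last):
  File "<stdin>", line 4, in <module>
  File "h.py", line 47, in pad
    r,c=rectof(f,s,m,z); print("pad",r,"px",c.min(0),c.max(0))
        ~~~~~~^^^^^^^^^
  File "h.py", line 32, in rectof
    c=max(cv2.findContours(mask.astype(np.uint8),cv2.RETR_EXTERNAL,cv2.CHAIN_APPROX_NONE)[0],key=cv2.contourArea)[:,0,:].astype(float)
      ~~~^^^^^^^^^^^^^^^^^^^^^^^^^^^^^^^^^^^^^^^^^^^^^^^^^^^^^^^^^^^^^^^^^^^^^^^^^^^^^^^^^^^^^^^^^^^^^^^^^^^^^^^^
ValueError: max() iterable argument is empty
```

arm_command(steps=[0.8,0.02,-0.027,0,-0.049,0.8,0.02,-0.027,0,-0.049,0.8,0.019,-0.027,0,-0.049,0.8,0.019,-0.028,0,-0.048,0.8,0,0,-0.04,0,0.8,0,0,-0.04,0,0.8,0,0,-0.04,0,0.8,0,0,-0.04,0,0.8,0,0,-0.04,0,0.8,0,0,-0.04,0,0.8,0,0,-0.03,0,0.8,0,0,-0.015,0,0.8,0,0,0,0,0.8,0,0,0,0])

```text
clock: 19.85
position: [0.438, -0.3655, 0.0119]
eef_rot: [0.997, -0.081, -0.001, -0.001]
contact_force: [0.4, -0.6, -0.7]
grip_width: 0.801
finger_force: 0.0
```

Run:
```python
from h import *
s=st(); f=grab("wrist"); plates(f,s); save(f,"w10")
W=wcloud(f,s); m=(W[...,2]>.006)&(W[...,2]<.014)&(abs(W[...,0]-.43)<.1)&(abs(W[...,1]+.37)<.06); print(m.sum())
```

```text
t 19.85 p [ 0.438  -0.3655  0.0119] yaw(y) -1.7323 F [ 0.4 -0.6 -0.7] grip 0.801 0.0 q6 0.9
plate px [282. 247.] {'c': (453.0, -370.4), 'sz': (90.9, 53.7), 'yaw': -9.19}
19377
```

arm_command(steps=[0.8,0,0,-0.006,0,0.8,0,0,-0.005,0,0.5,0,0,0,0,0,0,0,0,0,0,0,0,0,0,0,0,0,0,0], newtons=40)

```text
clock: 20.4
position: [0.4383, -0.3677, 0.003]
eef_rot: [0.997, -0.082, 0.0, 0.0]
contact_force: [-0.1, 0.6, 3.1]
grip_width: 0.564
finger_force: 41.8
```

arm_command(steps=[0,0,0,0.02,0,0,0,0,0.03,0,0,-0.0015,0.029,0,0.035,0,-0.0015,0.029,0,0.035,0,-0.0015,0.029,0,0.035,0,-0.0014,0.0296,0,0.035,0,0,0,0,0,0,0,0,0,0,0,0,0,0,0])

```text
clock: 21.15
position: [0.4324, -0.2512, 0.0526]
eef_rot: [1.0, -0.012, 0.0, 0.0]
contact_force: [0.1, -0.9, -2.0]
grip_width: 0.564
finger_force: 42.1
```

```bash
cat > hand.py <<'E'
from h import *
import sys
s=st(); f=grab("wrist"); W=wcloud(f,s); R=Ro.from_quat(s["eef_rot"]).as_matrix(); T=(W-s["position"])@R
m=(T[...,2]<.006)&(T[...,2]>-.022)&(abs(T[...,1])<.024)&(T[...,0]>.015)&(T[...,0]<.09)
P=T[m]; print("hand n",len(P),np.percentile(P,[1,50,99],axis=0).round(4).tolist())
k=np.c_[P[:,0],np.ones(len(P))]; print("tilt z vs x",np.linalg.lstsq(k,P[:,2],rcond=None)[0].round(4))
if len(sys.argv)>1: save(f,sys.argv[1])
E
python3 hand.py w11
```

```text
t 21.15 p [ 0.4324 -0.2512  0.0526] yaw(y) -1.5938 F [ 0.1 -0.9 -2. ] grip 0.564 42.1 q6 0.91
hand n 9581 [[0.0156, -0.0231, -0.0075], [0.0379, 0.0003, -0.006], [0.0595, 0.0234, 0.0011]]
tilt z vs x [ 0.0263 -0.0068]
```

View pics/w11.png

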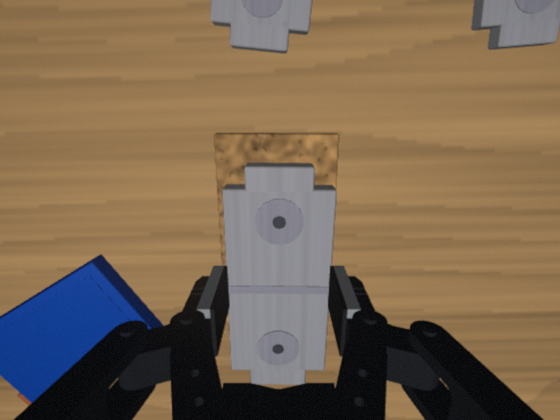

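The held plate is centred in the grip (end at tool x = 59.8 mm) and lined up over the pad at (276,150). I'll lower and release.

arm_command(steps=[0,-0.0003,0,-0.02,0,0,0,0,-0.012,0,0,0,0,-0.006,0,0,0,0,-0.003,0,0,0,0,-0.003,0,0,0,0,0,0])

```text
clock: 21.7
position: [0.4315, -0.2511, 0.009]
eef_rot: [1.0, -0.012, -0.001, -0.0]
contact_force: [-2.3, 0.7, 2.9]
grip_width: 0.566
finger_force: 42.5
```

arm_command(steps=[0.6,0,0,0,0,0.7,0,0,0,0,0.75,0,0,0,0,0.75,0,0,0,0,0.75,0,0,0.03,0,0.75,0,0,0.04,0,0.75,0,0,0.04,0,0.75,0,0,0.04,0,0.8,0,0,0.04,0,0.8,0,0,0.04,0,0.8,0,0,0,0,0.8,0,0,0,0])

```text
clock: 22.7
position: [0.4334, -0.2521, 0.2419]
eef_rot: [1.0, -0.012, 0.003, 0.002]
contact_force: [-0.2, 0.8, -0.1]
grip_width: 0.799
finger_force: 0.0
```

Run:
```python
from h import *
s=st(); f=grab("wrist"); save(f,"w12"); plates(f,s,.010); 
g=grab("top"); plates(g,None)
```

```text
t 22.7 p [ 0.4334 -0.2521  0.2419] yaw(y) -1.594 F [-0.2  0.8 -0.1] grip 0.799 0.0 q6 0.91
plate px [277. 177.] {'c': (430.6, -251.9), 'sz': (120.4, 53.2), 'yaw': -1.36}
plate px [115. 194.] {'c': (651.0, 509.9), 'sz': (91.8, 59.6), 'yaw': 14.3}
plate px [413. 203.] {'c': (600.2, -376.9), 'sz': (121.4, 52.7), 'yaw': 3.58}
plate px [370. 204.] {'c': (601.1, -249.3), 'sz': (120.5, 52.6), 'yaw': -6.63}
plate px [ 45. 213.] {'c': (597.8, 717.8), 'sz': (91.8, 59.4), 'yaw': 14.85}
```

arm_command(steps=[0.8,0.034,0,0,0,0.8,0.034,0,0,0,0.8,0.034,0,0,0,0.8,0.034,0,0,0,0.8,0.034,0,0,0,0.8,0,0,0,0,0.8,0,0,0,0,0.8,0,0,0,0])

```text
clock: 23.47
position: [0.6006, -0.2501, 0.2355]
eef_rot: [1.0, -0.011, -0.002, -0.001]
contact_force: [0.5, 0.5, -0.2]
grip_width: 0.801
finger_force: 0.0
```

Run:
```python
from h import *
s=st(); f=grab("wrist"); save(f,"w13"); plates(f,s,.010)
```

```text
t 23.47 p [ 0.6006 -0.2501  0.2355] yaw(y) -1.5937 F [ 0.5  0.5 -0.2] grip 0.801 0.0 q6 1.08
plate px [389. 170.] {'c': (602.8, -378.7), 'sz': (119.9, 53.8), 'yaw': 2.83}
plate px [279. 171.] {'c': (604.1, -251.1), 'sz': (119.7, 52.3), 'yaw': -6.4}
plate px [282. 297.] {'c': (439.4, -251.9), 'sz': (103.3, 53.3), 'yaw': -1.25}
```

arm_command(steps=[0.8,0.0024,0,-0.03,-0.0885,0.8,0,0,-0.04,0,0.8,0,0,-0.04,0,0.8,0,0,-0.04,0,0.8,0,0,-0.035,0,0.8,0,0,-0.025,0,0.8,0,0,-0.012,0,0.8,0,0,-0.008,0,0.8,0,0,-0.006,0,0.8,0,0,0,0,0.5,0,0,0,0,0,0,0,0,0,0,0,0,0,0,0,0,0,0,0])

```text
clock: 24.68
position: [0.6058, -0.2517, 0.0049]
eef_rot: [0.998, -0.056, 0.002, 0.001]
contact_force: [-2.4, 0.3, 6.2]
grip_width: 0.554
finger_force: 41.0
```

arm_command(steps=[0,0,0,0.02,0,0,0,0,0.04,0,0,0,0,0,0,0,0,0,0,0])

```text
clock: 25.02
position: [0.6069, -0.2522, 0.0665]
eef_rot: [0.998, -0.056, 0.003, 0.002]
contact_force: [0.5, -0.4, -0.6]
grip_width: 0.56
finger_force: 41.7
```

```bash
python3 hand.py w14
```

```text
t 25.02 p [ 0.6069 -0.2522  0.0665] yaw(y) -1.6824 F [ 0.5 -0.4 -0.6] grip 0.56 41.7 q6 1.17
hand n 8981 [[0.0155, -0.0233, -0.0054], [0.037, 0.0001, -0.0039], [0.0578, 0.0234, 0.0037]]
tilt z vs x [ 0.0345 -0.005 ]
```

arm_command(steps=[0,-0.034,0,0,0.0175,0,-0.034,0,0,0.0177,0,-0.034,0,0,0.0177,0,-0.034,0,0,0.0177,0,-0.0347,0,0,0.0179,0,0,0,0,0,0,0,0,-0.02,0,0,0,0,-0.012,0,0,0,0,0,0,0,0,0,0,0])

```text
clock: 25.9
position: [0.4323, -0.2496, 0.0287]
eef_rot: [1.0, -0.011, -0.002, -0.001]
contact_force: [-0.2, -0.7, -1.1]
grip_width: 0.557
finger_force: 41.7
```

```bash
python3 hand.py w15
```

```text
t 25.9 p [ 0.4323 -0.2496  0.0287] yaw(y) -1.5937 F [-0.2 -0.7 -1.1] grip 0.557 41.7 q6 0.91
hand n 8953 [[0.0155, -0.0232, -0.0055], [0.0369, 0.0002, -0.004], [0.0577, 0.0234, 0.0038]]
tilt z vs x [ 0.0333 -0.005 ]
```

View pics/w15.png

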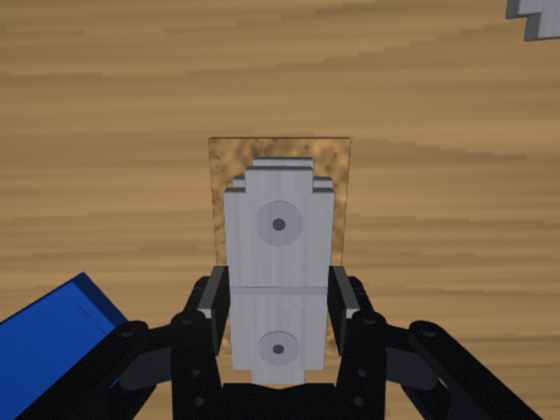

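Run:
```python
from h import *
s=st(); f=grab("wrist"); g=cv2.cvtColor(f["image"],cv2.COLOR_RGB2GRAY).astype(int)
print("col280 rows130-190",g[130:190,276:284].mean(1).round().astype(int).tolist())
for v in(161,172,183,200): print(v,"cols205-355 step3",g[v-1:v+2,205:355:3].mean(0).round().astype(int).tolist())
for n,uv,z in(("up end",(279,168),.0327),("low end",(283,158),.016),("pad end",(279,138),.006)): print(n,plane(f,s,np.array([uv],float),z).round(4))
W=wcloud(f,s); print((W[[145,160,162,180,200,250],280]).round(4).tolist())
```

```text
t 25.95 p [ 0.4332 -0.2503  0.0296] yaw(y) -1.5936 F [ 0.8 -0.4 -0.6] grip 0.559 41.7 q6 0.91
col280 rows130-190 [132, 134, 134, 132, 130, 128, 126, 124, 101, 65, 83, 100, 106, 106, 106, 104, 104, 102, 103, 103, 105, 106, 109, 110, 111, 112, 112, 100, 75, 66, 76, 102, 130, 140, 141, 122, 81, 66, 66, 80, 110, 130, 140, 141, 140, 140, 140, 140, 140, 140, 140, 140, 140, 140, 140, 140, 140, 140, 141, 140]
161 cols205-355 step3 [121, 119, 120, 119, 111, 122, 128, 132, 129, 121, 114, 111, 103, 98, 106, 110, 114, 114, 114, 112, 113, 111, 107, 104, 105, 101, 102, 105, 103, 103, 102, 99, 97, 98, 97, 98, 110, 111, 110, 110, 115, 111, 107, 116, 131, 143, 141, 122, 119, 118]
172 cols205-355 step3 [130, 125, 110, 112, 111, 104, 102, 111, 124, 130, 127, 122, 114, 114, 143, 142, 142, 142, 143, 144, 142, 138, 138, 139, 136, 136, 140, 142, 142, 142, 139, 137, 136, 137, 138, 140, 117, 130, 131, 123, 106, 102, 113, 122, 119, 111, 105, 97, 135, 134]
183 cols205-355 step3 [137, 137, 121, 127, 119, 111, 110, 96, 104, 136, 139, 140, 137, 131, 145, 146, 147, 145, 145, 147, 146, 142, 140, 141, 138, 139, 144, 146, 145, 147, 141, 141, 141, 142, 142, 144, 114, 135, 133, 132, 132, 134, 114, 113, 114, 113, 112, 111, 132, 133]
200 cols205-355 step3 [137, 137, 103, 100, 98, 104, 115, 140, 142, 140, 138, 139, 144, 143, 146, 141, 141, 142, 142, 142, 141, 143, 142, 139, 128, 129, 133, 141, 142, 141, 144, 144, 142, 138, 136, 140, 144, 141, 141, 142, 140, 140, 141, 114, 135, 146, 143, 139, 139, 138]
up end [[ 0.4915 -0.2527  0.0327]]
low end [[ 0.4929 -0.2547  0.016 ]]
pad end [[ 0.5012 -0.253   0.006 ]]
[[0.4974, -0.2534, 0.0036], [0.4913, -0.2532, 0.0123], [0.4908, -0.2532, 0.0146], [0.4863, -0.253, 0.033], [0.4773, -0.2529, 0.0334], [0.4532, -0.2523, 0.0343]]
```

Over the pile, the upper plate's end is about 1 mm short of the lower's (rows 168 and 158). I'll nudge +1 mm in x, then set it down.

arm_command(steps=[0,0.001,-0.0002,-0.005,0,0,0,0,-0.003,0,0,0,0,-0.002,0,0,0,0,0,0,0,0,0,0,0])

```text
clock: 26.42
position: [0.4349, -0.2511, 0.0209]
eef_rot: [1.0, -0.011, 0.0, 0.0]
contact_force: [-1.5, 1.6, 4.5]
grip_width: 0.565
finger_force: 42.6
```

arm_command(steps=[0.6,0,0,0,0,0.7,0,0,0,0,0.75,0,0,0,0,0.75,0,0,0,0,0.75,0,0,0.03,0,0.75,0,0,0.04,0,0.75,0,0,0.04,0,0.75,0,0,0.04,0,0.8,0,0,0.04,0,0.8,0,0,0.028,0,0.8,0,0,0,0,0.8,0,0,0,0,0.8,0,0,0,0])

```text
clock: 27.5
position: [0.4341, -0.2507, 0.2374]
eef_rot: [1.0, -0.012, -0.0, -0.0]
contact_force: [-0.6, -0.3, -0.4]
grip_width: 0.802
finger_force: 0.0
```

```bash
cat > pile.py <<'E'
from h import *
import sys
zt=float(sys.argv[1])
s=st(); f=grab("wrist"); save(f,sys.argv[2]); plates(f,s,zt)
W=wcloud(f,s)
for lo,hi in((.011,.020),(.021,.030),(.031,.040)):
    m=(W[...,2]>lo)&(W[...,2]<hi)&(abs(W[...,0]-.432)<.09)&(abs(W[...,1]+.2515)<.05); print(lo,m.sum(),np.percentile(W[m],[1,50,99],axis=0).round(4).tolist() if m.sum()>20 else "")
g=grab("top"); plates(g,None)
E
python3 pile.py .026 w16
```

```text
t 27.5 p [ 0.4341 -0.2507  0.2374] yaw(y) -1.594 F [-0.6 -0.3 -0.4] grip 0.802 0.0 q6 0.91
plate px [279. 179.] {'c': (433.2, -251.8), 'sz': (118.8, 52.5), 'yaw': -1.35}
0.011 10 
0.021 4355 [[0.375, -0.277, 0.0232], [0.4369, -0.2524, 0.0251], [0.4913, -0.2277, 0.0269]]
0.031 0 
plate px [115. 194.] {'c': (651.0, 509.9), 'sz': (91.9, 59.6), 'yaw': 14.3}
plate px [413. 203.] {'c': (600.1, -376.9), 'sz': (121.5, 52.6), 'yaw': 3.25}
plate px [ 45. 213.] {'c': (598.1, 717.7), 'sz': (91.7, 58.8), 'yaw': 13.83}
```

The second plate sits flush: nothing of the lower plate shows, centre (433,-252), yaw -1.35°. Now the third.

arm_command(steps=[0.8,0.028,-0.0211,0,0.012,0.8,0.028,-0.0211,0,0.012,0.8,0.028,-0.0211,0,0.012,0.8,0.028,-0.0211,0,0.012,0.8,0.028,-0.0211,0,0.012,0.8,0.028,-0.021,0,0.0126,0.8,0,0,0,0,0.8,0,0,0,0,0.8,0,0,0,0])

```text
clock: 28.35
position: [0.6015, -0.3767, 0.2356]
eef_rot: [1.0, 0.025, -0.002, -0.001]
contact_force: [1.1, 0.3, -0.6]
grip_width: 0.801
finger_force: 0.0
```

Run:
```python
from h import *
s=st(); f=grab("wrist"); save(f,"w17"); plates(f,s,.010)
```

```text
t 28.35 p [ 0.6015 -0.3767  0.2356] yaw(y) -1.5216 F [ 1.1  0.3 -0.6] grip 0.801 0.0 q6 0.85
plate px [280. 173.] {'c': (603.4, -379.1), 'sz': (118.7, 53.2), 'yaw': 2.86}
```

arm_command(steps=[0.8,0,-0.001,-0.03,0,0.8,0,0,-0.04,0,0.8,0,0,-0.04,0,0.8,0,0,-0.04,0,0.8,0,0,-0.035,0,0.8,0,0,-0.025,0,0.8,0,0,-0.012,0,0.8,0,0,-0.008,0,0.8,0,0,-0.006,0,0.8,0,0,0,0,0.5,0,0,0,0,0,0,0,0,0,0,0,0,0,0,0,0,0,0,0])

```text
clock: 29.57
position: [0.604, -0.3796, 0.0052]
eef_rot: [1.0, 0.025, 0.002, 0.001]
contact_force: [-0.5, 0.4, 6.9]
grip_width: 0.558
finger_force: 40.8
```

arm_command(steps=[0,0,0,0.02,0,0,0,0,0.04,0,0,0,0,0.01,0,0,0,0,0,0,0,0,0,0,0])

```text
clock: 29.98
position: [0.6032, -0.379, 0.0736]
eef_rot: [1.0, 0.025, 0.001, 0.001]
contact_force: [-1.0, 0.5, -1.8]
grip_width: 0.556
finger_force: 41.7
```

```bash
python3 hand.py w18
```

```text
t 29.98 p [ 0.6032 -0.379   0.0736] yaw(y) -1.5213 F [-1.   0.5 -1.8] grip 0.556 41.7 q6 0.85
hand n 9052 [[0.0155, -0.0233, -0.0051], [0.0372, 0.0003, -0.0036], [0.0584, 0.0234, 0.0031]]
tilt z vs x [ 0.0262 -0.0044]
```

arm_command(steps=[0,-0.0281,0.0212,0,-0.012,0,-0.0281,0.0212,0,-0.012,0,-0.0281,0.0212,0,-0.012,0,-0.0281,0.0212,0,-0.012,0,-0.0281,0.0213,0,-0.012,0,-0.0282,0.0214,0,-0.0126,0,0,0,0,0,0,0,0,-0.02,0,0,0,0,-0.012,0,0,0,0,0,0,0,0,0,0,0,0,0,0,0,0])

```text
clock: 31.03
position: [0.4338, -0.2511, 0.0399]
eef_rot: [1.0, -0.012, -0.0, -0.0]
contact_force: [0.3, -0.2, -1.1]
grip_width: 0.559
finger_force: 41.7
```

```bash
python3 hand.py
python3 - <<'E'
from h import *
s=st(); f=grab("wrist"); save(f,"w19"); g=cv2.cvtColor(f["image"],cv2.COLOR_RGB2GRAY).astype(int)
print("col280 rows130-190",g[130:190,276:284].mean(1).round().astype(int).tolist())
E
```

```text
t 31.03 p [ 0.4338 -0.2511  0.0399] yaw(y) -1.5941 F [ 0.3 -0.2 -1.1] grip 0.559 41.7 q6 0.91
hand n 9063 [[0.0155, -0.0233, -0.0052], [0.0373, 0.0002, -0.0037], [0.0585, 0.0234, 0.0029]]
tilt z vs x [ 0.0256 -0.0045]
t 31.08 p [ 0.4342 -0.2513  0.0404] yaw(y) -1.594 F [-0.1  0.2 -1.6] grip 0.556 41.7 q6 0.91
col280 rows130-190 [133, 134, 134, 133, 131, 129, 127, 124, 101, 72, 93, 104, 107, 107, 105, 104, 102, 101, 101, 103, 104, 107, 109, 111, 113, 113, 98, 69, 67, 69, 95, 127, 139, 128, 93, 68, 67, 78, 106, 130, 140, 142, 142, 142, 142, 142, 142, 142, 141, 142, 142, 142, 142, 141, 142, 142, 142, 141, 142, 142]
```

Run:
```python
from h import *
s=st(); f=grab("wrist")
for n,uv,z in(("up top edge",(280,168),.0441),("low top edge",(280,160.6),.026),("pad far",(280,138.5),.006)): print(n,plane(f,s,np.array([uv],float),z).round(4))
```

```text
t 31.13 p [ 0.4344 -0.2515  0.0407] yaw(y) -1.594 F [-0.   0.2 -0.7] grip 0.556 41.7 q6 0.91
up top edge [[ 0.4927 -0.2544  0.0441]]
low top edge [[ 0.4927 -0.2545  0.026 ]]
pad far [[ 0.5009 -0.2548  0.006 ]]
```

Ends agree to within measurement. Lower and release.

arm_command(steps=[0,0,0,-0.005,0,0,0,0,-0.003,0,0,0,0,-0.002,0,0,0,0,0,0,0,0,0,0,0])

```text
clock: 31.6
position: [0.4339, -0.2511, 0.0312]
eef_rot: [1.0, -0.011, -0.0, 0.0]
contact_force: [-3.1, 2.7, 7.9]
grip_width: 0.558
finger_force: 43.5
```

arm_command(steps=[0.6,0,0,0,0,0.7,0,0,0,0,0.75,0,0,0,0,0.75,0,0,0,0,0.75,0,0,0.03,0,0.75,0,0,0.04,0,0.75,0,0,0.04,0,0.75,0,0,0.04,0,0.8,0,0,0.04,0,0.8,-0.03,0,0.02,0,0.8,-0.03,0,0,0,0.8,0,0,0,0,0.8,0,0,0,0])

```text
clock: 32.68
position: [0.3732, -0.2512, 0.2407]
eef_rot: [1.0, -0.012, 0.001, 0.0]
contact_force: [-0.7, -0.3, -0.5]
grip_width: 0.798
finger_force: 0.0
```

```bash
python3 pile.py .036 w20; python3 ball.py
python3 - <<'E'
from h import *
import pickle
s=manip.sense(); f=grab("wrist"); b=f["image"]; g=grab("side")["image"][170:400,170:420]; t=grab("top")["image"][90:310,120:450]
h=lambda x,w,hh:cv2.resize(x,(w,hh),interpolation=cv2.INTER_CUBIC)
o=np.vstack([np.hstack([h(b[60:300,150:430],400,300),h(g,400,300)]),h(np.hstack([t]),800,300)])
cv2.imwrite("pics/final.png",cv2.cvtColor(o,cv2.COLOR_RGB2BGR))
E
```

```text
t 32.68 p [ 0.3732 -0.2512  0.2407] yaw(y) -1.5956 F [-0.7 -0.3 -0.5] grip 0.798 0.0 q6 0.83
plate px [276. 123.] {'c': (432.7, -252.0), 'sz': (119.3, 52.9), 'yaw': -1.46}
0.011 0 
0.021 3 
0.031 5333 [[0.3745, -0.2765, 0.0333], [0.4366, -0.2524, 0.0351], [0.4904, -0.2278, 0.0369]]
plate px [374. 261.] {'c': (431.9, -255.0), 'sz': (122.6, 55.5), 'yaw': -2.31}
t 32.78 p [ 0.374  -0.251   0.2401] yaw(y) -1.5944 F [0.8 0.  1.1] grip 0.799 0.0 q6 0.83
ball side 37 [[0.4753, 0.0515, 0.0917], [0.4839, 0.055, 0.0981], [0.4928, 0.0614, 0.1032]]
```

View pics/final.png

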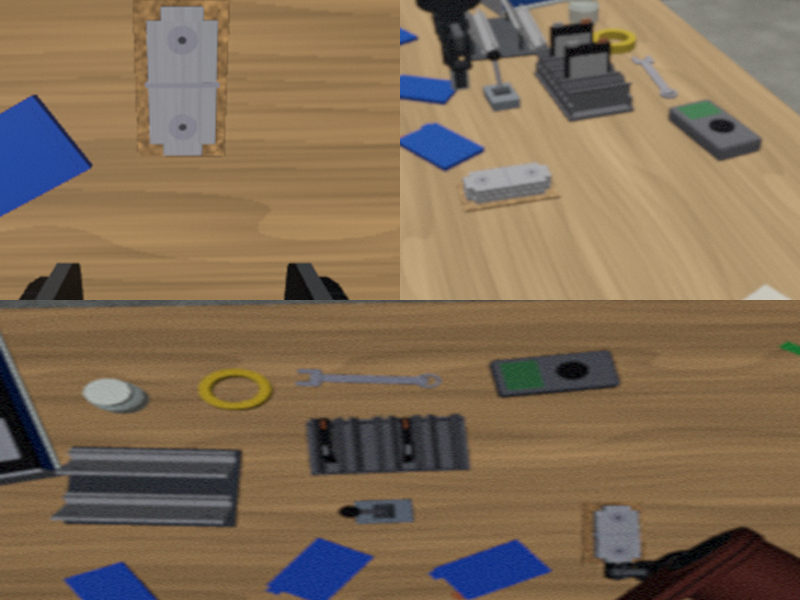

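The pile is square on the pad (left panel (182,80)) and the stand is empty. Both cards are in the rack, the lever leans to +y, and the other objects look undisturbed. I'm handing in.

```bash
python3 -c "
from station import manip
print(manip.job_done())"
```

```text
the job is handed in; nothing more can be done
None
```

The job is handed in, with no verdict returned. Both cell cards in the stand are fully home in the rack, the switch was pushed to its stop on the on side once both were in, and the three plates are stacked flush about 1 mm off the pad's centre. That push peaked near 51 N on the closed fingertips, and I took the 40 N limit to cover only the arm and gripper body.

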